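# Close the pressure vessel with its click-stop cap

## Robot

A 6-joint arm with a two-finger parallel gripper is mounted at the origin on the work surface. World frame = base frame: x ahead of the robot, y to its left, z up, the work surface at z = 0. Lengths are in mm, angles in rad, forces in N, time in s.
With the tool pointing down it reaches from about 350 to 875 mm from the base axis. Payload 4.2 kg.
Tool frame: the origin (TCP) lies midway between the tips of the shut fingers; the grasp point (between the pads) lies 19 mm behind it (arm.grasp_offset is the distance from the TCP to the grasp point, in mm); z points along the fingers, y is the direction in which the jaws open and shut (so a half turn about z gives the same grasp; the last joint's range is limited). The gripper opens to 85 mm and grips with 20 to 120 N. Pads are 22 mm wide; open, the fingers measure 114 mm over their backs; the gripper's body (76 mm by 85 mm) begins 54 mm behind the grasp point. The pads swing forward as they close: fully open they stand 13 mm farther back than shut.
Start: joints at [1.368, 0.385, 0.008, 0, -1.194, -0.259], TCP at [278.441, 559.526, 231.312] pointing down, gripper open.
Joint ranges: [-3.14, 3.14], [-1.21, 2.06], [-1.07, 1.41], [-3.16, 2.05], [-2.99, -0.16], [-3.1, 3.1]. Speed limits (rad/s): [2.79, 2.79, 3.14, 3.14, 3.14, 3.14].

## Interface

Orientations are given as a unit quaternion [x, y, z, w].
In Python, from bench import arm gives the robot as it stands.
- The arm moves only by the tool move_arm, never from a script. Its argument "moves" is a list of rows, each an object with "gripper": the gripper's target within -1 to 1 (fully open at 1, half-way at 0, shut at -1); "xyz": the shift along the tool's x, y, z in cm, a list of three; "angular": the turn, a rotation vector about the tool's x, y, z in rad, a list of three. In form: [{"gripper": gripper, "xyz": [dx, dy, dz], "angular": [wx, wy, wz]}, ...]. A call has 1 to 10 rows; each row is the pose to reach, as a shift and turn from the pose commanded when the call began, along the tool's axes at that moment; what a row does not reach only later rows make up. A row lasts 1/8 s, in which the tool goes at most 62.5 mm and 10.7 degrees, less where a joint would pass 70% of its speed; a pose out of reach is approached as far as the arm can. A call with a gripper value outside its range is refused whole. The fingers move at their own pace and stop on an object; the grip force is fixed at half the most. Time passes only in rows, so rows that repeat a pose let the fingers close. It gives the time, the measured TCP pose, the force and the opening at its end, in the units of the state.
- arm.read_state(): the state, without advancing time (a new reading comes with each control period).
- arm.get_image(name): name is "side" or "top"; returns (picture, depth): 384x512x3 uint8, blue, green, red; 384x512 float32, mm along the optical axis (not along the pixel's ray), 0 where there is no reading.
- arm.get_calibration(name): a dict with "camera_matrix" (3x3 intrinsics, pixels), "R" (3x3) and "t" (3): a world point X has camera coordinates R X + t. Camera axes: x right, y down, z forward; pixel columns grow to the right and rows downward; lengths in mm; the calibration is good to about 2 mm. A picture is of the moment at which its call begins. get_calibration takes no time and is no camera call.
- arm.job_done(): hands the job in, once; it reports no verdict.
The state is a dict: "clock": time; "joints": joint angles; "joint_vel": joint speeds; "joint_efforts": joint torques, N m; "position": TCP position; "ee_rot": TCP orientation; "contact_force": force on the tool from outside, world axes, zero at the start; "wrist_torque": the same for the moment, N m; "gripper_width": finger opening in mm.
Only numpy, scipy, OpenCV 4.12 (cv2) and the standard library are available. Lean on these libraries where they do the work, as an engineer would, in place of code of your own. Each camera call takes 0.05 s, during which the arm holds its last target. There are 200 camera calls.

## Task

Fetch the click-stop cap (the one with the upright wing) and set it gently over the neck of the steel pressure vessel, working it round until its jaws drop over the spindle's drive cross and it sits fully home. Then turn the wing clockwise until the cap's ratchet clicks and slips: one to three clicks, no more. Let go and leave the cap sitting there; do not disturb the other things on the bench.

Things in the scene. Friction and masses are not known exactly. Their poses are not given: they have to be found in the camera images.
- vessel: Pressure vessel bolted to the bench: square grey base plate 130 mm, steel body 90 mm across, flange 104 mm across with its top 102 mm above the bench, then a round neck 49 mm across and 22 mm tall (top at 124 mm). Across the neck's top, centred on the axis, lies the drive cross: two bars at right angles, each 40 mm long, 8 mm wide, top at 134 mm. Origin: on the axis at the bench; z up.
- vessel_seat (a point): Point on the vessel's axis, 102 mm above the bench at flange height, where the cap's rim rests when home. The drive cross may lie at any angle (not reported, seen from above). It turns with the spindle, with about 0.1 N m of drag, cap on, to a hard stop (vessel tight) after 0.5 to 1.7 rad clockwise from its start, different every time.
- cap: Click-stop cap, loose, 0.2 to 0.4 kg, standing rim down; origin at the centre of its rim (lowest face), z up. Aluminium cup 60 mm across, 39 mm tall, 52 mm bore, open below. Inside, four jaws leave a cross of two 13 mm channels, so it fits the drive cross every 90 degrees (play 0.15 rad either way). On top a grey ratchet head (56 mm disc, top 47 mm above the rim) with an upright wing.
- cap_foot (a point): Centre of the cap's rim. Jaw tips are 23 mm above the rim: resting on the cross the rim is 9 mm above vessel_seat, already round the neck (1.5 mm of play all round); when the channels meet the bars the cap drops these 9 mm by its own weight, if not held up, and cap_foot meets vessel_seat.
- wing (a point): Middle of the cap's ratchet head and wing piece, on the cap's axis, 65 mm above the rim. The wing is a flat upright grip 44 mm long (along this frame's x), 14 mm thick (along y), reaching from 47 mm to 83 mm above the rim. z up.
- ratchet (a joint): Turn of the wing relative to the cup, rad, growing clockwise seen from above; near 0 at the start. The wing drives the cup, with some 0.1 rad of give, up to about 0.25 N m; beyond that the ratchet clicks over, 0.52 rad per click (a click falls at 0.26, 0.79, 1.31 rad), the torque falling off after each click.
- blind_cap: Plain aluminium blind cap without a wing, 60 mm across, 34 mm tall, loose; origin at the centre of its underside. Not to be disturbed.
- mortar: White ceramic mortar bowl, 84 mm across, 45 mm tall, loose; origin at the centre of its underside. Not to be disturbed.
- sample_jar: Small sample jar, 36 mm across, 55 mm tall, loose; origin at the centre of its underside. Not to be disturbed.
Mind the look-alikes: they are no part of the job. What is shaped like the cap but green or yellow is not meant.

How it is judged:
By the outcome, as a careful person would: the job done as asked, in the order asked, and still so for the second after the job is handed in, with the robot touching nothing.
It also fails if it takes over 67 s, if anything falls off the work surface, if the arm or the gripper's body presses on something with over 40 N, if the wrist force passes 120 N, or if a joint passes its speed limit or range.

## Working session

There is one attempt and no reset: what is moved stays moved. The work goes in short steps, Python scripts to look and compute and a tool call to move; the robot and the scene stay as the last step left them, time stands still between calls to the robot, and variables do not carry over. Pictures are saved under pics/ and viewed, about 8 in all and at most 12, crops included, and the job is handed in when it is done.

Besides the shell and the picture viewer there is one more tool, called after "Call:" as name(argument=value, ...) on one line, values as JSON. move_arm: Moves the arm, as the interface text tells. Its arguments: {"type":"object","properties":{"moves":{"type":"array","items":{"type":"object","properties":{"gripper":{"type":"number"},"xyz":{"type":"array","items":{"type":"number"}},"angular":{"type":"array","items":{"type":"number"}}}}}},"required":["moves"]}

```bash
mkdir -p pics; ls; python3 - <<'E'
from bench import arm
import cv2,numpy as np
for n in("top","side"):
    p,d=arm.get_image(n); cv2.imwrite(f"pics/{n}0.png",p); np.save(f"pics/{n}0.npy",d)
    c=arm.get_calibration(n); print(n,c["camera_matrix"],c["R"],c["t"])
print(arm.read_state())
E
```

```text
pics
top [[406.60441394   0.         253.00119978]
 [  0.         406.60441394 193.45299117]
 [  0.           0.           1.        ]] [[ 0.02803292 -0.9995652  -0.00914166]
 [-0.98184002 -0.02581693 -0.18794591]
 [ 0.18762818  0.01424432 -0.98213684]] [-117.95843309  572.10399672  856.61328195]
side [[377.75204477   0.         250.62969143]
 [  0.         377.75204477 189.39078321]
 [  0.           0.           1.        ]] [[ 0.86002759 -0.50993474 -0.0178634 ]
 [-0.27036799 -0.42573824 -0.86350917]
 [ 0.4327282   0.74747141 -0.50401667]] [-556.26076522  174.35721089  671.3908369 ]
{'clock': 0.1, 'joints': array([ 1.36757596e+00,  3.85472962e-01,  6.75948312e-03, -4.10080495e-04,
       -1.19397481e+00, -2.58599277e-01]), 'joint_vel': array([-2.02796912e-04, -2.43432820e-03,  3.39374091e-03,  3.09417550e-03,
        7.47554165e-04,  8.06083801e-06]), 'joint_efforts': array([-1.92573025e-04, -3.93322170e+01,  1.88929117e+01,  4.19787258e+00,
       -2.59780914e-03,  7.32697487e-06]), 'position': array([278.2469116 , 559.07292681, 230.33752227]), 'ee_rot': array([ 9.73440809e-01, -2.28936804e-01, -1.64319574e-04,  9.50893324e-04]), 'contact_force': array([ 5.73142667e-01, -3.84268240e-04,  8.49989876e-02]), 'wrist_torque': array([ 0.01737528,  0.02054218, -0.01101609]), 'gripper_width': 85.68454723152973}
```

View pics/top0.png

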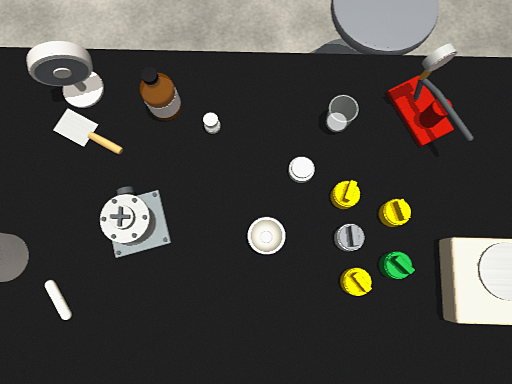

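View pics/side0.png

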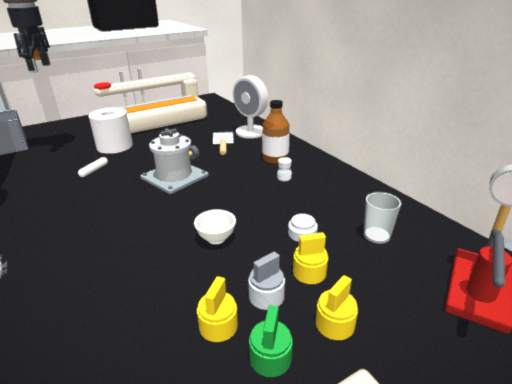

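The top view shows these cap-like things: grey winged cap (350,237), yellow (346,194), (397,212) and (356,282), green (398,265), and a wingless white blind cap (302,169). The description means the grey one. The vessel is at (125,218), with its cross visible on top.

```bash
cat > h.py <<'E'
from bench import arm
import cv2,numpy as np
def cloud(n,d):
    c=arm.get_calibration(n);K=c["camera_matrix"];v,u=np.mgrid[:384,:512]
    P=np.stack([(u-K[0,2])/K[0,0]*d,(v-K[1,2])/K[1,1]*d,d],-1)
    return (P-c["t"])@c["R"]          # R^T (P-t)
def ray(n,uv,z):
    c=arm.get_calibration(n);K=c["camera_matrix"]
    r=c["R"].T@np.linalg.inv(K)@np.array([*uv,1.]);o=-c["R"].T@c["t"]
    return o+r*(z-o[2])/r[2]
def rect(W,m):
    q=W[m][:,:2].astype(np.float32);r=cv2.minAreaRect(q);b=cv2.boxPoints(r)
    e=max(b[1]-b[0],b[2]-b[1],key=np.linalg.norm)
    return len(q),np.round(r[0],1),np.round(r[1],1),"long dir rad %.3f"%np.arctan2(e[1],e[0]),"z %.1f"%np.median(W[m][:,2])
E
python3 - <<'E'
from h import *
p=cv2.imread("pics/top0.png");d=np.load("pics/top0.npy");W=cloud("top",d)
v,u=np.mgrid[:384,:512]
near=lambda a,b,r:(np.hypot(u-a,v-b)<r)
print("bench z",np.median(W[300:340,150:250,2]))
for nm,a,b in(("cap",350,237),("y1",346,194),("y2",397,212),("y3",356,282),("gr",398,265)):
    m=near(a,b,24)&(W[...,2]>70)&(W[...,2]<95);print(nm,rect(W,m))
for nm,a,b,lo,hi,r in(("cross",124,217,129,142,30),("flange",124,217,97,107,40),("necktop",124,217,119,129,30),("blind",302,169,28,42,20),("mortar",266,236,35,50,25),("capdisc",350,237,42,52,24)):
    print(nm,rect(W,near(a,b,r)&(W[...,2]>lo)&(W[...,2]<hi)))
S=lambda x0,y0,w,h:cv2.resize(p[y0:y0+h,x0:x0+w],None,fx=6,fy=6,interpolation=cv2.INTER_CUBIC)
cv2.imwrite("pics/crop0.png",np.hstack([S(318,205,64,64),S(94,185,64,64)]))
E
```

```text
bench z -0.594707844106676
cap (160, array([ 485.7, -322.2]), array([43.3, 14.3]), 'long dir rad 0.127', 'z 82.1')
y1 (146, array([ 584.3, -314.9]), array([14.1, 44.7]), 'long dir rad -0.360', 'z 81.7')
y2 (168, array([ 544.6, -426.6]), array([43. , 15.6]), 'long dir rad 0.314', 'z 81.6')
y3 (166, array([ 388.9, -335.3]), array([43.9, 14.5]), 'long dir rad 0.712', 'z 82.2')
gr (173, array([ 427.5, -424.3]), array([43.3, 14.9]), 'long dir rad 0.820', 'z 82.0')
cross (149, array([506.8, 165.1]), array([31.2, 32. ]), 'long dir rad -0.790', 'z 132.8')
flange (1382, array([507.4, 164.7]), array([102.4, 102.7]), 'long dir rad -1.559', 'z 101.3')
necktop (294, array([506.6, 165. ]), array([47. , 47.7]), 'long dir rad -1.247', 'z 123.2')
blind (329, array([ 643.4, -214. ]), array([46. , 46.3]), 'long dir rad -1.164', 'z 33.4')
mortar (391, array([ 484.4, -136. ]), array([80.3, 80.1]), 'long dir rad 0.028', 'z 43.1')
capdisc (303, array([ 485.3, -322.3]), array([54.6, 54.2]), 'long dir rad 1.283', 'z 46.3')
```

View pics/crop0.png

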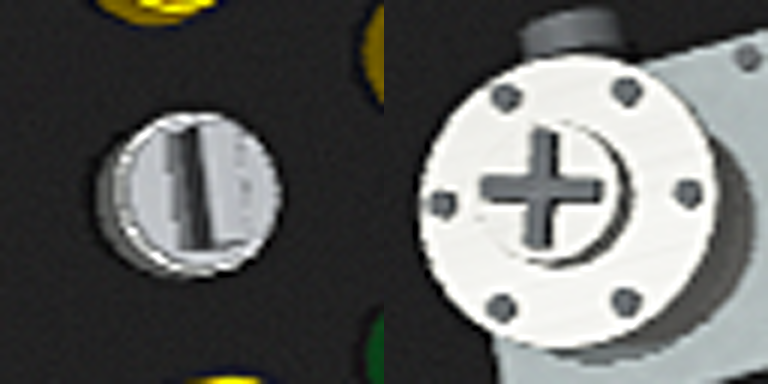

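The crops confirm the grey cap with its wing (left) and the vessel's cross (right), its bars nearly along the image axes. Sizes and heights fit: wing top 82 mm, disc 54 mm, flange 102 mm. Next I compute the cross angle and the first shift.

```bash
cat >> h.py <<'E'
from scipy.spatial.transform import Rotation as Ro
def go(x,y,z,yaw=None):
    s=arm.read_state();R=Ro.from_quat(s["ee_rot"]);M=R.as_matrix()
    sh=R.inv().apply(np.array([x,y,z])-s["position"])/10
    y0=np.arctan2(M[1,0],M[0,0]);tgt=Ro.from_euler("z",y0 if yaw is None else yaw)*Ro.from_euler("x",np.pi)
    print("t",round(s["clock"],2),"pos",np.round(s["position"],1),"yaw %.3f"%y0,"shift",np.round(sh,2),"turn",np.round((R.inv()*tgt).as_rotvec(),3),"F",np.round(s["contact_force"],1),"T",np.round(s["wrist_torque"],2),"w %.1f"%s["gripper_width"],"j6 %.2f"%s["joints"][5])
def cross(W,c,lo=129,hi=142):
    m=(W[...,2]>lo)&(W[...,2]<hi)&(np.hypot(W[...,0]-c[0],W[...,1]-c[1])<26)
    q=W[m][:,:2]-c;z=q[:,0]+1j*q[:,1];return np.angle((z**4).sum())/4
E
python3 - <<'E'
from h import *
W=cloud("top",np.load("pics/top0.npy"))
print("cross angle",cross(W,[506.8,165.1]))
go(485.6,-322.3,200,0.127)
E
```

```text
cross angle 0.010239863047512792
t 0.1 pos [278.2 559.1 230.3] yaw -0.462 shift [57.85 69.65  3.17] turn [ 0.002  0.    -0.589] F [ 0.6 -0.   0.1] T [ 0.02  0.02 -0.01] w 85.7 j6 -0.26
```

Call:
move_arm(moves=[{"gripper": 0.5, "xyz": [5, 6, 0], "angular": [0, 0, -0.06]}, {"gripper": 0, "xyz": [9, 10.8, 0], "angular": [0, 0, -0.12]}, {"gripper": 0, "xyz": [13, 15.6, 0], "angular": [0, 0, -0.18]}, {"gripper": 0, "xyz": [17, 20.4, 0], "angular": [0, 0, -0.24]}, {"gripper": 0, "xyz": [21, 25.2, 0], "angular": [0, 0, -0.3]}, {"gripper": 0, "xyz": [25, 30, 0], "angular": [0, 0, -0.36]}, {"gripper": 0, "xyz": [29, 34.8, 0], "angular": [0, 0, -0.42]}, {"gripper": 0, "xyz": [33, 39.6, 0], "angular": [0, 0, -0.48]}, {"gripper": 0, "xyz": [37, 44.5, 0], "angular": [0, 0, -0.54]}, {"gripper": 0, "xyz": [41, 49.3, 0], "angular": [0, 0, -0.59]}])

```text
clock: 1.35
position: [422.0, -50.7, 231.4]
ee_rot: [0.998, 0.065, 0.0, -0.0]
contact_force: [1.0, 0.7, 0.9]
gripper_width: 42.8
```

```bash
python3 -c "
from h import *
go(485.6,-322.3,150,0.127)"
```

```text
t 1.35 pos [422.  -50.7 231.4] yaw 0.130 shift [ 2.77 27.76  8.14] turn [-0.    -0.001  0.003] F [1.  0.7 0.9] T [ 0.08 -0.1  -0.  ] w 42.8 j6 1.44
```

Call:
move_arm(moves=[{"gripper": 0, "xyz": [0.6, 5.6, 0], "angular": [0, 0, 0]}, {"gripper": 0, "xyz": [1.2, 11.2, 0], "angular": [0, 0, 0]}, {"gripper": 0, "xyz": [1.8, 16.8, 1], "angular": [0, 0, 0]}, {"gripper": 0, "xyz": [2.4, 21.6, 4], "angular": [0, 0, 0]}, {"gripper": 0, "xyz": [2.8, 25, 7], "angular": [0, 0, 0]}, {"gripper": 0, "xyz": [2.8, 26.3, 10], "angular": [0, 0, 0]}, {"gripper": 0, "xyz": [2.8, 26.3, 10], "angular": [0, 0, 0]}, {"gripper": 0, "xyz": [2.8, 26.3, 10], "angular": [0, 0, 0]}])

```text
clock: 2.35
position: [484.0, -305.8, 132.3]
ee_rot: [0.998, 0.064, 0.0, 0.0]
contact_force: [0.3, -0.1, 0.1]
gripper_width: 42.9
```

```bash
python3 -c "
from h import *
go(485.6,-322.3,53,0.127)
p,d=arm.get_image('side');cv2.imwrite('pics/s1.png',cv2.resize(p[180:384,150:400],None,fx=3,fy=2.9))"
```

```text
t 2.35 pos [ 484.  -305.8  132.3] yaw 0.129 shift [-0.06  1.65  7.93] turn [ 0.001 -0.001  0.002] F [ 0.3 -0.1  0.1] T [ 0.02  0.02 -0.04] w 42.9 j6 1.98
```

View pics/s1.png

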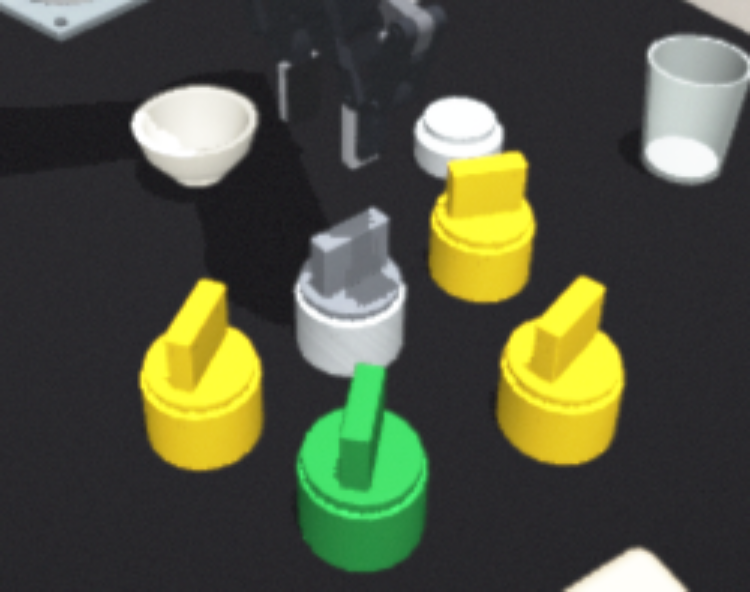

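The side crop shows the open fingers at about (320,120), above and short of the grey cap's wing at (350,245). Nothing is touching. The remaining offset is 16 mm.

Call:
move_arm(moves=[{"gripper": 0, "xyz": [0, 1.65, 0], "angular": [0, 0, 0]}, {"gripper": 0, "xyz": [0, 1.65, 2.5], "angular": [0, 0, 0]}, {"gripper": 0, "xyz": [0, 1.65, 3.5], "angular": [0, 0, 0]}, {"gripper": 0, "xyz": [0, 1.65, 3.5], "angular": [0, 0, 0]}, {"gripper": 0, "xyz": [0, 1.65, 3.5], "angular": [0, 0, 0]}])

```text
clock: 3.02
position: [486.3, -322.7, 97.2]
ee_rot: [0.998, 0.064, 0.001, 0.0]
contact_force: [-0.2, -0.4, 0.7]
gripper_width: 42.9
```

```bash
python3 -c "
from h import *
go(485.6,-322.3,53,0.127)
p,d=arm.get_image('side');cv2.imwrite('pics/s2.png',cv2.resize(p[200:330,200:340],None,fx=4,fy=4))"
```

```text
t 3.02 pos [ 486.3 -322.7   97.2] yaw 0.129 shift [-0.07 -0.05  4.42] turn [ 0.001 -0.001  0.002] F [-0.2 -0.4  0.7] T [-0.    0.01 -0.03] w 42.9 j6 2.01
```

View pics/s2.png

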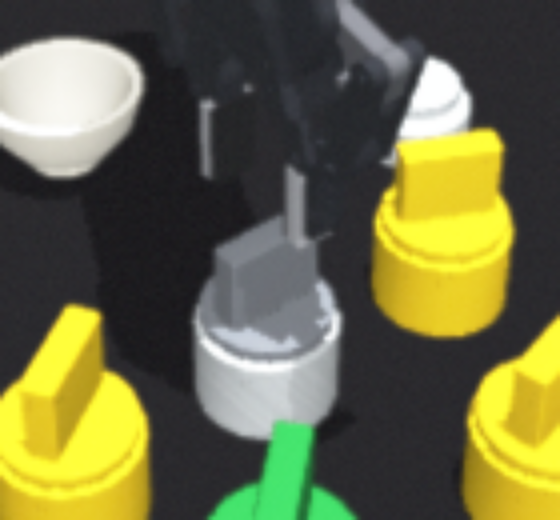

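The fingers straddle the wing line: pads at (205,140) and (297,205), wing top at about (265,245). I go down and close.

Call:
move_arm(moves=[{"gripper": 0, "xyz": [-0.05, -0.05, 1.5], "angular": [0, 0, 0]}, {"gripper": 0, "xyz": [-0.05, -0.05, 3], "angular": [0, 0, 0]}, {"gripper": 0, "xyz": [-0.05, -0.05, 4], "angular": [0, 0, 0]}, {"gripper": 0, "xyz": [-0.05, -0.05, 4.4], "angular": [0, 0, 0]}, {"gripper": 0, "xyz": [-0.05, -0.05, 4.4], "angular": [0, 0, 0]}, {"gripper": -1, "xyz": [-0.05, -0.05, 4.4], "angular": [0, 0, 0]}, {"gripper": -1, "xyz": [-0.05, -0.05, 4.4], "angular": [0, 0, 0]}, {"gripper": -1, "xyz": [-0.05, -0.05, 4.4], "angular": [0, 0, 0]}, {"gripper": -1, "xyz": [-0.05, -0.05, 4.4], "angular": [0, 0, 0]}])

```text
clock: 4.2
position: [485.3, -322.0, 52.8]
ee_rot: [0.998, 0.064, 0.0, 0.0]
contact_force: [-0.3, 1.1, 2.5]
gripper_width: 13.1
```

```bash
python3 -c "
from h import *
go(485.6,-322.3,180,0.127)"
```

```text
t 4.2 pos [ 485.3 -322.    52.8] yaw 0.128 shift [  0.03   0.04 -12.72] turn [ 0.    -0.001  0.001] F [-0.3  1.1  2.5] T [ 0.33  0.06 -0.  ] w 13.1 j6 2.01
```

Call:
move_arm(moves=[{"gripper": -1, "xyz": [0, 0, -2], "angular": [0, 0, 0]}, {"gripper": -1, "xyz": [0, 0, -5], "angular": [0, 0, 0]}, {"gripper": -1, "xyz": [0, 0, -9], "angular": [0, 0, 0]}, {"gripper": -1, "xyz": [0, 0, -13], "angular": [0, 0, 0]}, {"gripper": -1, "xyz": [0, 0, -16], "angular": [0, 0, 0]}, {"gripper": -1, "xyz": [0, 0, -18], "angular": [0, 0, 0]}, {"gripper": -1, "xyz": [0, 0, -18], "angular": [0, 0, 0]}])

```text
clock: 5.08
position: [485.4, -322.0, 233.0]
ee_rot: [0.998, 0.064, 0.001, 0.0]
contact_force: [0.8, 0.9, -3.5]
gripper_width: 12.8
```

```bash
python3 -c "
from h import *
go(506.8,165.1,233,0.010)"
```

```text
t 5.08 pos [ 485.4 -322.   233. ] yaw 0.128 shift [ 8.340e+00 -4.803e+01 -1.000e-02] turn [ 0.    -0.002  0.118] F [ 0.8  0.9 -3.5] T [-0.03 -0.   -0.04] w 12.8 j6 2.01
```

Lifted, and the 3.5 N of weight confirms the cap is held. I carry it to about 60 mm short of the vessel axis, where both can be compared in one view.

Call:
move_arm(moves=[{"gripper": -1, "xyz": [0.5, -3, 0], "angular": [0, 0, 0.01]}, {"gripper": -1, "xyz": [1.4, -8, 0], "angular": [0, 0, 0.02]}, {"gripper": -1, "xyz": [2.3, -13, 0], "angular": [0, 0, 0.04]}, {"gripper": -1, "xyz": [3.1, -18, 0], "angular": [0, 0, 0.06]}, {"gripper": -1, "xyz": [4, -23, 0], "angular": [0, 0, 0.08]}, {"gripper": -1, "xyz": [4.9, -28, 0], "angular": [0, 0, 0.1]}, {"gripper": -1, "xyz": [5.7, -33, 0], "angular": [0, 0, 0.118]}, {"gripper": -1, "xyz": [6.3, -36, 0], "angular": [0, 0, 0.118]}, {"gripper": -1, "xyz": [6.5, -37, 0], "angular": [0, 0, 0.118]}, {"gripper": -1, "xyz": [6.5, -37, 0], "angular": [0, 0, 0.118]}])

```text
clock: 6.32
position: [501.5, 53.3, 231.0]
ee_rot: [1.0, 0.005, -0.001, 0.0]
contact_force: [-0.2, 0.1, -3.1]
gripper_width: 13.5
```

```bash
python3 -c "
from h import *
go(506.8,165.1,213,0.010)
a,d=arm.get_image('side');b,dt=arm.get_image('top')
np.save('pics/d2.npy',dt);np.save('pics/d2s.npy',d);cv2.imwrite('pics/f2s.png',a);cv2.imwrite('pics/f2t.png',b)
cv2.imwrite('pics/s3.png',np.hstack([cv2.resize(a[60:200,90:260],None,fx=2.35,fy=3),cv2.resize(b[150:290,80:250],None,fx=2.35,fy=3)]))"
```

```text
t 6.33 pos [501.5  53.3 231. ] yaw 0.011 shift [  0.65 -11.17   1.79] turn [0.001 0.003 0.001] F [-0.2  0.1 -3.1] T [-0.02 -0.02  0.01] w 13.5 j6 1.15
```

View pics/s3.png

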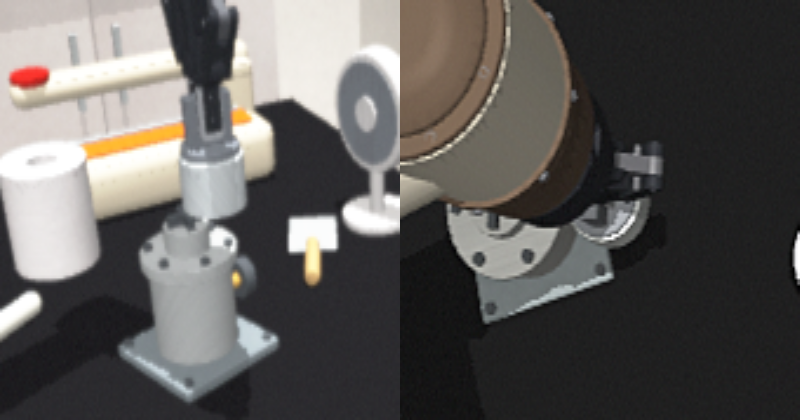

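The side view (left half) shows the cap hanging upright at about (213,180), right of the vessel neck at (187,240). In the top view (right half) the arm hides the vessel. I compare the cap and vessel axes by circle fits in the side depth cloud.

```bash
cat >> h.py <<'E'
from scipy.optimize import least_squares
def axis(W,c,r,zlo,zhi,R=60):
    m=(W[...,2]>zlo)&(W[...,2]<zhi)&(np.hypot(W[...,0]-c[0],W[...,1]-c[1])<R)
    q=W[m];f=least_squares(lambda a:np.hypot(q[:,0]-a[0],q[:,1]-a[1])-r,c,loss="soft_l1")
    return len(q),np.round(f.x,2),"rms %.2f"%np.sqrt(np.mean(f.fun**2)),"z %.1f..%.1f"%(q[:,2].min(),q[:,2].max())
E
python3 -c "
from h import *
W=cloud('side',np.load('pics/d2s.npy'))
for lo,hi in ((182,192),(192,202),(202,212)): print('cup',axis(W,[501.5,53.3],30,lo,hi,40))
for lo,hi in ((20,50),(50,90)): print('body',axis(W,[506.8,165.1],45,lo,hi,60))
print('neck',axis(W,[506.8,165.1],24.5,105,121,28))
m=(np.hypot(W[...,0]-501.5,W[...,1]-53.3)<36)&(W[...,2]>160); print('cup lowest',np.percentile(W[m][:,2],[0,.5,1]))
m=(np.hypot(W[...,0]-506.8,W[...,1]-165.1)<48)&(np.hypot(W[...,0]-506.8,W[...,1]-165.1)>30)&(W[...,2]>95); print('flange z',np.median(W[m][:,2]))
"
```

```text
cup (117, array([501.63,  52.8 ]), 'rms 1.18', 'z 182.1..191.9')
cup (122, array([502.04,  52.81]), 'rms 1.04', 'z 192.0..202.0')
cup (126, array([501.88,  52.96]), 'rms 1.28', 'z 202.1..211.9')
body (366, array([506.74, 165.8 ]), 'rms 1.89', 'z 20.1..50.0')
body (466, array([506.76, 166.03]), 'rms 1.93', 'z 50.1..89.7')
neck (115, array([506.7 , 166.21]), 'rms 1.30', 'z 105.0..120.5')
cup lowest [176.99780402 178.92766164 179.48342234]
flange z 101.58357575257494
```

The two cameras agree: the TCP target over the vessel is about (506.5, 165.9), with home at TCP z ≈ 155. I move over the axis.

Call:
move_arm(moves=[{"gripper": -1, "xyz": [0.2, -3, 0], "angular": [0, 0, 0]}, {"gripper": -1, "xyz": [0.4, -7, 0], "angular": [0, 0, 0]}, {"gripper": -1, "xyz": [0.6, -10, 0], "angular": [0, 0, 0]}, {"gripper": -1, "xyz": [0.62, -11.26, 0], "angular": [0, 0, 0]}, {"gripper": -1, "xyz": [0.62, -11.26, 2], "angular": [0, 0, 0]}, {"gripper": -1, "xyz": [0.62, -11.26, 3.6], "angular": [0, 0, 0]}, {"gripper": -1, "xyz": [0.62, -11.26, 3.6], "angular": [0, 0, 0]}, {"gripper": -1, "xyz": [0.62, -11.26, 3.6], "angular": [0, 0, 0]}, {"gripper": -1, "xyz": [0.62, -11.26, 3.6], "angular": [0, 0, 0]}])

```text
clock: 7.55
position: [507.8, 165.9, 197.3]
ee_rot: [1.0, 0.005, 0.001, -0.0]
contact_force: [-0.2, 0.1, -2.5]
gripper_width: 12.9
```

```bash
python3 -c "
from h import *
go(506.5,165.9,170,0.010)
a,d=arm.get_image('side');W=cloud('side',d)
for lo,hi in ((146,156),(156,166),(166,175)): print('cup',axis(W,[506.5,165.9],30,lo,hi,40))
print('neck',axis(W,[506.8,165.1],24.5,105,121,28))
"
```

```text
t 7.55 pos [507.8 165.9 197.3] yaw 0.010 shift [-0.13  0.    2.72] turn [-0.001 -0.002 -0.   ] F [-0.2  0.1 -2.5] T [ 0.01 -0.06 -0.03] w 12.9 j6 0.96
cup (94, array([508.25, 165.33]), 'rms 1.22', 'z 146.1..155.9')
cup (98, array([508.46, 165.3 ]), 'rms 1.17', 'z 156.0..165.9')
cup (91, array([508.54, 165.48]), 'rms 1.33', 'z 166.1..174.9')
neck (117, array([506.77, 165.89]), 'rms 1.15', 'z 105.1..120.4')
```

Call:
move_arm(moves=[{"gripper": -1, "xyz": [-0.15, -0.03, 0], "angular": [0, 0, 0]}, {"gripper": -1, "xyz": [-0.15, -0.03, 0.7], "angular": [0, 0, 0]}, {"gripper": -1, "xyz": [-0.15, -0.03, 1.4], "angular": [0, 0, 0]}, {"gripper": -1, "xyz": [-0.15, -0.03, 2], "angular": [0, 0, 0]}, {"gripper": -1, "xyz": [-0.15, -0.03, 2], "angular": [0, 0, 0]}, {"gripper": -1, "xyz": [-0.15, -0.03, 2], "angular": [0, 0, 0]}])

```text
clock: 8.35
position: [506.0, 166.4, 176.4]
ee_rot: [1.0, 0.005, 0.0, 0.0]
contact_force: [-0.6, -0.2, -2.7]
gripper_width: 13.1
```

```bash
python3 -c "
from h import *
go(506.5,165.9,166,0.010)
a,d=arm.get_image('side');W=cloud('side',d)
for lo,hi in ((128,138),(138,148),(148,156)): print('cup',axis(W,[506.5,165.9],30,lo,hi,40))
"
```

```text
t 8.35 pos [506.  166.4 176.4] yaw 0.010 shift [0.05 0.05 1.04] turn [ 0. -0.  0.] F [-0.6 -0.2 -2.7] T [-0.    0.04 -0.06] w 13.1 j6 0.96
cup (91, array([506.53, 166.09]), 'rms 1.20', 'z 128.1..137.9')
cup (92, array([506.37, 165.5 ]), 'rms 1.34', 'z 138.0..147.8')
cup (81, array([506.44, 165.54]), 'rms 1.24', 'z 148.1..156.0')
```

Centred within about 0.4 mm, and the rim is level with the neck top with no contact force. I continue down to just above the cross.

Call:
move_arm(moves=[{"gripper": -1, "xyz": [0.03, 0.02, 0.3], "angular": [0, 0, 0]}, {"gripper": -1, "xyz": [0.03, 0.02, 0.6], "angular": [0, 0, 0]}, {"gripper": -1, "xyz": [0.03, 0.02, 0.9], "angular": [0, 0, 0]}, {"gripper": -1, "xyz": [0.03, 0.02, 1.0], "angular": [0, 0, 0]}, {"gripper": -1, "xyz": [0.03, 0.02, 1.0], "angular": [0, 0, 0]}])

```text
clock: 9.02
position: [506.1, 166.1, 166.2]
ee_rot: [1.0, 0.005, -0.0, 0.0]
contact_force: [0.1, 0.1, -2.8]
gripper_width: 13.3
```

```bash
python3 -c "
from h import *
go(506.5,165.9,160,0.010)
"
```

```text
t 9.03 pos [506.1 166.1 166.2] yaw 0.010 shift [0.04 0.02 0.62] turn [0. 0. 0.] F [ 0.1  0.1 -2.8] T [ 0.01 -0.02 -0.03] w 13.3 j6 0.96
```

Free so far. I step down slowly through the 163.8 mm level to see whether the jaws meet the bars.

Call:
move_arm(moves=[{"gripper": -1, "xyz": [0.02, 0, 0.15], "angular": [0, 0, 0]}, {"gripper": -1, "xyz": [0.02, 0, 0.3], "angular": [0, 0, 0]}, {"gripper": -1, "xyz": [0.02, 0, 0.4], "angular": [0, 0, 0]}, {"gripper": -1, "xyz": [0.02, 0, 0.4], "angular": [0, 0, 0]}, {"gripper": -1, "xyz": [0.02, 0, 0.4], "angular": [0, 0, 0]}])

```text
clock: 9.65
position: [506.3, 166.1, 162.3]
ee_rot: [1.0, 0.005, 0.0, -0.0]
contact_force: [-0.6, -1.6, -2.6]
gripper_width: 13.1
```

```bash
python3 -c "
from h import *
go(506.5,165.9,160,0.010)
"
```

```text
t 9.65 pos [506.3 166.1 162.3] yaw 0.010 shift [0.02 0.02 0.23] turn [-0. -0.  0.] F [-0.6 -1.6 -2.6] T [-0.04  0.01 -0.01] w 13.1 j6 0.96
```

Call:
move_arm(moves=[{"gripper": -1, "xyz": [0, 0, 0.1], "angular": [0, 0, 0]}, {"gripper": -1, "xyz": [0, 0, 0.2], "angular": [0, 0, 0]}, {"gripper": -1, "xyz": [0, 0, 0.3], "angular": [0, 0, 0]}, {"gripper": -1, "xyz": [0, 0, 0.3], "angular": [0, 0, 0]}, {"gripper": -1, "xyz": [0, 0, 0.3], "angular": [0, 0, 0]}])

```text
clock: 10.28
position: [506.3, 166.1, 159.3]
ee_rot: [1.0, 0.005, 0.0, 0.0]
contact_force: [0.1, 0.4, -2.5]
gripper_width: 13.1
```

```bash
python3 -c "
from h import *
go(506.5,165.9,155,0.010)
"
```

```text
t 10.28 pos [506.3 166.1 159.3] yaw 0.010 shift [0.02 0.02 0.43] turn [ 0. -0.  0.] F [ 0.1  0.4 -2.5] T [ 0.04  0.03 -0.01] w 13.1 j6 0.96
```

It is 4.5 mm past the bar tops with no load, so the channels have met the bars. I go the last 4 mm gently.

Call:
move_arm(moves=[{"gripper": -1, "xyz": [0, 0, 0.1], "angular": [0, 0, 0]}, {"gripper": -1, "xyz": [0, 0, 0.2], "angular": [0, 0, 0]}, {"gripper": -1, "xyz": [0, 0, 0.3], "angular": [0, 0, 0]}, {"gripper": -1, "xyz": [0, 0, 0.37], "angular": [0, 0, 0]}, {"gripper": -1, "xyz": [0, 0, 0.37], "angular": [0, 0, 0]}, {"gripper": -1, "xyz": [0, 0, 0.37], "angular": [0, 0, 0]}])

```text
clock: 11.02
position: [506.3, 166.1, 155.7]
ee_rot: [1.0, 0.005, 0.0, -0.0]
contact_force: [0.6, -0.8, -3.8]
gripper_width: 13.0
```

```bash
python3 -c "
from h import *
go(506.5,165.9,155,0.010)
a,d=arm.get_image('side');W=cloud('side',d)
print('cup',axis(W,[506.5,165.9],30,110,138,40))
m=(np.hypot(W[...,0]-506.5,W[...,1]-166)<33)&(W[...,2]>105)&(W[...,2]<200);
cv2.imwrite('pics/s4.png',cv2.resize(a[80:200,110:230],None,fx=4.5,fy=4.5))
"
```

```text
t 11.03 pos [506.3 166.1 155.7] yaw 0.010 shift [0.02 0.02 0.07] turn [-0. -0.  0.] F [ 0.6 -0.8 -3.8] T [-0.01 -0.05  0.03] w 13.0 j6 0.96
cup (260, array([506.97, 165.51]), 'rms 1.27', 'z 110.0..138.0')
```

View pics/s4.png

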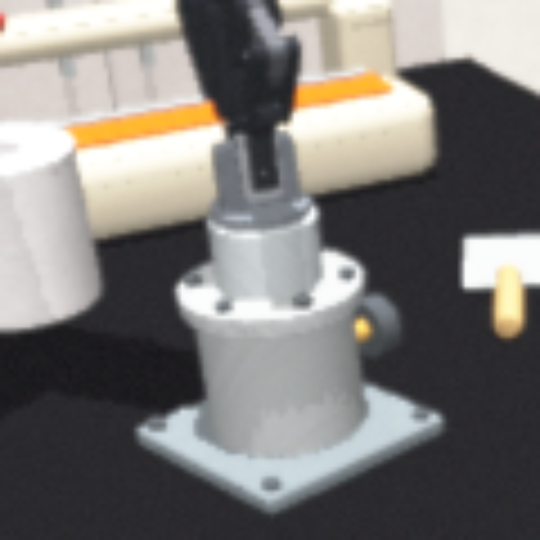

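The side crop shows the cap round the neck, rim at about (265,290), almost on the flange. I lower the last millimetre until the force changes.

Call:
move_arm(moves=[{"gripper": -1, "xyz": [0, 0, 0.05], "angular": [0, 0, 0]}, {"gripper": -1, "xyz": [0, 0, 0.08], "angular": [0, 0, 0]}, {"gripper": -1, "xyz": [0, 0, 0.1], "angular": [0, 0, 0]}, {"gripper": -1, "xyz": [0, 0, 0.1], "angular": [0, 0, 0]}])

```text
clock: 11.58
position: [506.3, 166.2, 154.9]
ee_rot: [1.0, 0.005, 0.0, -0.0]
contact_force: [-1.7, 0.5, -1.1]
gripper_width: 12.8
```

```bash
python3 -c "
from h import *
go(506.5,165.9,155,0.010)
"
```

```text
t 11.57 pos [506.3 166.2 154.9] yaw 0.010 shift [ 0.02  0.03 -0.01] turn [-0. -0.  0.] F [-1.7  0.5 -1.1] T [0.02 0.35 0.  ] w 12.8 j6 0.96
```

The cap is at home height and starting to bear. I release briefly so it settles by its own weight, then grip again.

Call:
move_arm(moves=[{"gripper": -0.4, "xyz": [0.02, 0, 0], "angular": [0, 0, 0]}, {"gripper": -0.4, "xyz": [0.02, 0, 0], "angular": [0, 0, 0]}, {"gripper": -0.4, "xyz": [0.02, 0, 0], "angular": [0, 0, 0]}, {"gripper": -1, "xyz": [0.02, 0, 0], "angular": [0, 0, 0]}, {"gripper": -1, "xyz": [0.02, 0, 0], "angular": [0, 0, 0]}, {"gripper": -1, "xyz": [0.02, 0, 0], "angular": [0, 0, 0]}, {"gripper": -1, "xyz": [0.02, 0, 0], "angular": [0, 0, 0]}])

```text
clock: 12.45
position: [506.7, 166.3, 154.9]
ee_rot: [1.0, 0.005, 0.0, -0.0]
contact_force: [-0.4, 1.2, 2.4]
gripper_width: 13.2
```

```bash
python3 -c "
from h import *
go(506.5,165.9,155,0.010)
a,d=arm.get_image('side');W=cloud('side',d)
c=axis(W,[506.5,165.9],30,110,138,40);print('cup',c)
"
```

```text
t 12.45 pos [506.7 166.3 154.9] yaw 0.010 shift [-0.02  0.03 -0.01] turn [-0.    -0.001  0.   ] F [-0.4  1.2  2.4] T [ 0.15  0.06 -0.04] w 13.2 j6 0.96
cup (260, array([507.03, 165.69]), 'rms 1.19', 'z 110.1..137.9')
```

The cap is home: rim bearing +2.4 N, axis within 0.4 mm. I turn clockwise (+z about the tool) in steps and watch the wrist torque about z.

Call:
move_arm(moves=[{"gripper": -1, "xyz": [-0.01, 0, 0], "angular": [0, 0, 0.06]}, {"gripper": -1, "xyz": [-0.01, 0, 0], "angular": [0, 0, 0.12]}, {"gripper": -1, "xyz": [-0.01, 0, 0], "angular": [0, 0, 0.18]}, {"gripper": -1, "xyz": [-0.01, 0, 0], "angular": [0, 0, 0.24]}, {"gripper": -1, "xyz": [-0.01, 0, 0], "angular": [0, 0, 0.3]}, {"gripper": -1, "xyz": [-0.01, 0, 0], "angular": [0, 0, 0.3]}, {"gripper": -1, "xyz": [-0.01, 0, 0], "angular": [0, 0, 0.3]}])

```text
clock: 13.38
position: [506.6, 166.6, 154.9]
ee_rot: [0.99, -0.144, 0.0, -0.0]
contact_force: [-0.2, 3.2, 3.4]
gripper_width: 13.3
```

```bash
python3 -c "
from h import *
go(506.6,166.0,155)
"
```

```text
t 13.38 pos [506.6 166.6 154.9] yaw -0.289 shift [ 0.02  0.05 -0.01] turn [-0.001 -0.     0.   ] F [-0.2  3.2  3.4] T [0.78 0.33 0.1 ] w 13.3 j6 0.66
```

Call:
move_arm(moves=[{"gripper": -1, "xyz": [0.01, 0.04, 0], "angular": [0, 0, 0.05]}, {"gripper": -1, "xyz": [0.01, 0.04, 0], "angular": [0, 0, 0.1]}, {"gripper": -1, "xyz": [0.01, 0.04, 0], "angular": [0, 0, 0.15]}, {"gripper": -1, "xyz": [0.01, 0.04, 0], "angular": [0, 0, 0.2]}, {"gripper": -1, "xyz": [0.01, 0.04, 0], "angular": [0, 0, 0.2]}, {"gripper": -1, "xyz": [0.01, 0.04, 0], "angular": [0, 0, 0.2]}])

```text
clock: 14.12
position: [506.8, 166.1, 154.9]
ee_rot: [0.97, -0.242, 0.001, -0.001]
contact_force: [0.4, 3.8, 2.7]
gripper_width: 13.3
```

```bash
python3 -c "
from h import *
go(506.6,166.0,155)
"
```

```text
t 14.12 pos [506.8 166.1 154.9] yaw -0.489 shift [-0.02  0.02 -0.01] turn [-0.001 -0.001  0.   ] F [0.4 3.8 2.7] T [ 0.97 -0.1   0.14] w 13.3 j6 0.46
```

Call:
move_arm(moves=[{"gripper": -1, "xyz": [0, 0, 0], "angular": [0, 0, 0.04]}, {"gripper": -1, "xyz": [0, 0, 0], "angular": [0, 0, 0.08]}, {"gripper": -1, "xyz": [0, 0, 0], "angular": [0, 0, 0.12]}, {"gripper": -1, "xyz": [0, 0, 0], "angular": [0, 0, 0.12]}, {"gripper": -1, "xyz": [0, 0, 0], "angular": [0, 0, 0.12]}])

```text
clock: 14.75
position: [506.8, 165.9, 154.9]
ee_rot: [0.954, -0.3, 0.0, -0.0]
contact_force: [-0.3, 3.1, 3.5]
gripper_width: 12.9
```

```bash
python3 -c "
from h import *
go(506.6,166.0,155)
"
```

```text
t 14.75 pos [506.8 165.9 154.9] yaw -0.609 shift [-0.02  0.   -0.01] turn [-0.001 -0.001  0.   ] F [-0.3  3.1  3.5] T [ 0.88 -0.2   0.09] w 12.9 j6 0.34
```

Call:
move_arm(moves=[{"gripper": -1, "xyz": [0.02, 0.03, 0], "angular": [0, 0, 0.05]}, {"gripper": -1, "xyz": [0.02, 0.03, 0], "angular": [0, 0, 0.1]}, {"gripper": -1, "xyz": [0.02, 0.03, 0], "angular": [0, 0, 0.15]}, {"gripper": -1, "xyz": [0.02, 0.03, 0], "angular": [0, 0, 0.15]}, {"gripper": -1, "xyz": [0.02, 0.03, 0], "angular": [0, 0, 0.15]}])

```text
clock: 15.38
position: [506.8, 165.8, 154.9]
ee_rot: [0.929, -0.37, 0.0, -0.001]
contact_force: [1.0, 4.7, 3.2]
gripper_width: 12.8
```

```bash
python3 -c "
from h import *
go(506.6,166.0,155)
"
```

```text
t 15.38 pos [506.8 165.8 154.9] yaw -0.759 shift [-0.03 -0.   -0.01] turn [-0.001 -0.     0.   ] F [1.  4.7 3.2] T [ 1.3  -0.26  0.17] w 12.8 j6 0.19
```

Call:
move_arm(moves=[{"gripper": -1, "xyz": [-0.04, -0.04, 0], "angular": [0, 0, 0.03]}, {"gripper": -1, "xyz": [-0.04, -0.04, 0], "angular": [0, 0, 0.06]}, {"gripper": -1, "xyz": [-0.04, -0.04, 0], "angular": [0, 0, 0.1]}, {"gripper": -1, "xyz": [-0.04, -0.04, 0], "angular": [0, 0, 0.1]}, {"gripper": -1, "xyz": [-0.04, -0.04, 0], "angular": [0, 0, 0.1]}])

```text
clock: 16.0
position: [506.4, 165.5, 154.8]
ee_rot: [0.909, -0.417, 0.0, 0.0]
contact_force: [1.6, 1.3, 7.2]
gripper_width: 12.9
```

```bash
python3 -c "
from h import *
go(506.6,166.0,155)
"
```

```text
t 16.0 pos [506.4 165.5 154.8] yaw -0.860 shift [-0.02 -0.05 -0.02] turn [ 0. -0. -0.] F [1.6 1.3 7.2] T [ 0.58 -0.26  0.04] w 12.9 j6 0.09
```

Call:
move_arm(moves=[{"gripper": -1, "xyz": [0, 0, -0.01], "angular": [0, 0, 0.03]}, {"gripper": -1, "xyz": [0, 0, -0.01], "angular": [0, 0, 0.06]}, {"gripper": -1, "xyz": [0, 0, -0.01], "angular": [0, 0, 0.1]}, {"gripper": -1, "xyz": [0, 0, -0.01], "angular": [0, 0, 0.1]}, {"gripper": -1, "xyz": [0, 0, -0.01], "angular": [0, 0, 0.1]}])

```text
clock: 16.62
position: [506.3, 165.5, 154.9]
ee_rot: [0.887, -0.462, 0.0, 0.0]
contact_force: [1.6, 1.9, 5.1]
gripper_width: 13.1
```

```bash
python3 -c "
from h import *
go(506.6,166.0,155)
"
```

```text
t 16.62 pos [506.3 165.5 154.9] yaw -0.961 shift [-0.02 -0.05 -0.01] turn [ 0. -0. -0.] F [1.6 1.9 5.1] T [ 0.4  -0.45 -0.11] w 13.1 j6 -0.01
```

```bash
python3 -c "
from h import *
for i in range(4):
    a,d=arm.get_image('side');s=arm.read_state();print(np.round(s['wrist_torque'],3),np.round(s['contact_force'],1),s['joint_efforts'][5])
cv2.imwrite('pics/f5s.png',a)
"
```

```text
[ 0.384 -0.469 -0.084] [0.5 0.9 5.5] 0.1357065886259079
[ 0.359 -0.452 -0.132] [0.1 0.8 5.3] 0.135948252864182
[ 0.333 -0.415 -0.19 ] [1.7 1.2 5.3] 0.13594554271548986
[ 0.319 -0.407 -0.079] [0.5 1.2 6.3] 0.13599901925772429
```

The torque has reversed to a steady -0.12 N m, and joint 6 is now holding the wing back. Only the ratchet carrying the wing forward past its first click can do that, since drag cannot pull. I go on to the expected detent, then test for a second torque peak.

Call:
move_arm(moves=[{"gripper": -1, "xyz": [0, 0, 0], "angular": [0, 0, 0.04]}, {"gripper": -1, "xyz": [0, 0, 0], "angular": [0, 0, 0.08]}, {"gripper": -1, "xyz": [0, 0, 0], "angular": [0, 0, 0.12]}, {"gripper": -1, "xyz": [0, 0, 0], "angular": [0, 0, 0.16]}, {"gripper": -1, "xyz": [0, 0, 0], "angular": [0, 0, 0.16]}, {"gripper": -1, "xyz": [0, 0, 0], "angular": [0, 0, 0.16]}])

```text
clock: 17.58
position: [506.4, 165.6, 154.8]
ee_rot: [0.847, -0.531, 0.0, 0.0]
contact_force: [1.4, 1.1, 6.1]
gripper_width: 13.1
```

```bash
python3 -c "
from h import *
go(506.6,166.0,155);print(arm.read_state()['joint_efforts'][5])
"
```

```text
t 17.57 pos [506.4 165.6 154.8] yaw -1.120 shift [-0.03 -0.04 -0.02] turn [ 0. -0. -0.] F [1.4 1.1 6.1] T [ 0.35 -0.45  0.02] w 13.1 j6 -0.17
-0.04749805200845003
```

Torque is about zero at the detent, as expected. Next +0.12 rad should show the second peak of about +0.25 N m.

Call:
move_arm(moves=[{"gripper": -1, "xyz": [0, 0, 0], "angular": [0, 0, 0.04]}, {"gripper": -1, "xyz": [0, 0, 0], "angular": [0, 0, 0.08]}, {"gripper": -1, "xyz": [0, 0, 0], "angular": [0, 0, 0.11]}, {"gripper": -1, "xyz": [0, 0, 0], "angular": [0, 0, 0.11]}, {"gripper": -1, "xyz": [0, 0, 0], "angular": [0, 0, 0.11]}])

```text
clock: 18.2
position: [506.2, 166.0, 154.8]
ee_rot: [0.817, -0.577, -0.0, -0.0]
contact_force: [0.8, 3.1, 5.7]
gripper_width: 13.1
```

```bash
python3 -c "
from h import *
go(506.6,166.0,155);print(arm.read_state()['joint_efforts'][5])
"
```

```text
t 18.2 pos [506.2 166.  154.8] yaw -1.229 shift [ 0.02 -0.04 -0.02] turn [0. 0. 0.] F [0.8 3.1 5.7] T [ 0.79 -0.16  0.14] w 13.1 j6 -0.28
-0.1455169077962637
```

Call:
move_arm(moves=[{"gripper": -1, "xyz": [0, 0, 0], "angular": [0, 0, 0.03]}, {"gripper": -1, "xyz": [0, 0, 0], "angular": [0, 0, 0.06]}, {"gripper": -1, "xyz": [0, 0, 0], "angular": [0, 0, 0.06]}, {"gripper": -1, "xyz": [0, 0, 0], "angular": [0, 0, 0.06]}])

```text
clock: 18.7
position: [506.5, 166.7, 154.9]
ee_rot: [0.799, -0.601, -0.0, -0.001]
contact_force: [0.3, 4.8, 4.9]
gripper_width: 13.1
```

```bash
python3 -c "
from h import *
go(506.6,166.0,155);print(arm.read_state()['joint_efforts'][5])
"
```

```text
t 18.7 pos [506.5 166.7 154.9] yaw -1.289 shift [ 0.07  0.01 -0.01] turn [-0.001  0.001 -0.   ] F [0.3 4.8 4.9] T [ 1.5  -0.08  0.18] w 13.1 j6 -0.34
-0.1679401332512498
```

Call:
move_arm(moves=[{"gripper": -1, "xyz": [0, 0, 0], "angular": [0, 0, 0.03]}, {"gripper": -1, "xyz": [0, 0, 0], "angular": [0, 0, 0.06]}, {"gripper": -1, "xyz": [0, 0, 0], "angular": [0, 0, 0.09]}, {"gripper": -1, "xyz": [0, 0, 0], "angular": [0, 0, 0.09]}, {"gripper": -1, "xyz": [0, 0, 0], "angular": [0, 0, 0.09]}])

```text
clock: 19.32
position: [506.7, 166.8, 154.8]
ee_rot: [0.771, -0.636, -0.0, -0.001]
contact_force: [1.2, 4.0, 4.0]
gripper_width: 13.4
```

```bash
python3 -c "
from h import *
go(506.6,166.0,155);print(arm.read_state()['joint_efforts'][5])
"
```

```text
t 19.32 pos [506.7 166.8 154.8] yaw -1.380 shift [ 0.08  0.02 -0.02] turn [-0.001  0.001 -0.   ] F [1.2 4.  4. ] T [ 1.51 -0.27  0.1 ] w 13.4 j6 -0.43
-0.1055856398306787
```

Call:
move_arm(moves=[{"gripper": -1, "xyz": [0, 0, 0], "angular": [0, 0, 0.03]}, {"gripper": -1, "xyz": [0, 0, 0], "angular": [0, 0, 0.06]}, {"gripper": -1, "xyz": [0, 0, 0], "angular": [0, 0, 0.1]}, {"gripper": -1, "xyz": [0, 0, 0], "angular": [0, 0, 0.1]}, {"gripper": -1, "xyz": [0, 0, 0], "angular": [0, 0, 0.1]}])

```text
clock: 19.95
position: [506.4, 165.9, 154.8]
ee_rot: [0.738, -0.675, 0.0, -0.0]
contact_force: [0.4, 2.4, 5.7]
gripper_width: 12.9
```

```bash
python3 -c "
from h import *
go(506.6,166.0,155);print(arm.read_state()['joint_efforts'][5])
"
```

```text
t 19.95 pos [506.4 165.9 154.8] yaw -1.481 shift [-0.01 -0.02 -0.02] turn [-0.  0. -0.] F [0.4 2.4 5.7] T [ 0.85 -0.33 -0.03] w 12.9 j6 -0.53
0.06119188154116273
```

The torque has reversed again 0.52 rad after the first reversal, which makes two clicks. I ease to the detent (+0.12), then open and retreat straight up.

Call:
move_arm(moves=[{"gripper": -1, "xyz": [0, 0, 0], "angular": [0, 0, 0.04]}, {"gripper": -1, "xyz": [0, 0, 0], "angular": [0, 0, 0.08]}, {"gripper": -1, "xyz": [0, 0, 0], "angular": [0, 0, 0.12]}, {"gripper": -1, "xyz": [0, 0, 0], "angular": [0, 0, 0.12]}, {"gripper": -1, "xyz": [0, 0, 0], "angular": [0, 0, 0.12]}])

```text
clock: 20.58
position: [506.4, 165.7, 154.9]
ee_rot: [-0.696, 0.718, -0.0, 0.0]
contact_force: [1.2, 2.0, 5.3]
gripper_width: 13.3
```

```bash
python3 -c "
from h import *
go(506.6,166.0,155);print(arm.read_state()['joint_efforts'][5])
"
```

```text
t 20.57 pos [506.4 165.7 154.9] yaw -1.601 shift [-0.03 -0.01 -0.01] turn [-0. -0.  0.] F [1.2 2.  5.3] T [ 0.74 -0.45 -0.06] w 13.3 j6 -0.65
0.04222129471600056
```

Call:
move_arm(moves=[{"gripper": -0.3, "xyz": [0, 0, 0], "angular": [0, 0, 0]}, {"gripper": -0.1, "xyz": [0, 0, 0], "angular": [0, 0, 0]}, {"gripper": 0, "xyz": [0, 0, 0], "angular": [0, 0, 0]}, {"gripper": 0, "xyz": [0, 0, 0], "angular": [0, 0, 0]}, {"gripper": 0, "xyz": [0, 0, -1], "angular": [0, 0, 0]}, {"gripper": 0, "xyz": [0, 0, -3], "angular": [0, 0, 0]}, {"gripper": 0, "xyz": [0, 0, -6], "angular": [0, 0, 0]}, {"gripper": 0, "xyz": [0, 0, -10], "angular": [0, 0, 0]}, {"gripper": 0, "xyz": [0, 0, -13], "angular": [0, 0, 0]}, {"gripper": 0, "xyz": [0, 0, -13], "angular": [0, 0, 0]}])

```text
clock: 21.82
position: [507.5, 166.4, 288.4]
ee_rot: [-0.697, 0.717, -0.001, 0.003]
contact_force: [-0.2, -0.2, 0.2]
gripper_width: 42.7
```

```bash
python3 -c "
from h import *
go(400,50,285)"
```

```text
t 21.82 pos [507.5 166.4 288.4] yaw -1.600 shift [11.95 10.42  0.23] turn [-0.006  0.004 -0.   ] F [-0.2 -0.2  0.2] T [ 0.02  0.02 -0.01] w 42.7 j6 -0.65
```

Released cleanly. I move aside so the top camera can see.

Call:
move_arm(moves=[{"gripper": 0, "xyz": [5, 0, 0], "angular": [0, 0, 0]}, {"gripper": 0, "xyz": [10, 0, 0], "angular": [0, 0, 0]}, {"gripper": 0, "xyz": [15, 0, 0], "angular": [0, 0, 0]}, {"gripper": 0, "xyz": [20, 0, 0], "angular": [0, 0, 0]}, {"gripper": 0, "xyz": [25, 0, 0], "angular": [0, 0, 0]}, {"gripper": 0, "xyz": [28, 0, 0], "angular": [0, 0, 0]}, {"gripper": 0, "xyz": [28, 0, 0], "angular": [0, 0, 0]}])

```text
clock: 22.7
position: [497.5, -115.5, 284.0]
ee_rot: [-0.696, 0.718, 0.001, -0.001]
contact_force: [-0.1, -0.2, -0.3]
gripper_width: 42.7
```

```bash
python3 -c "
from h import *
a,d=arm.get_image('side');b,dt=arm.get_image('top');W=cloud('top',dt);S=cloud('side',d)
r=np.hypot(W[...,0]-506.8,W[...,1]-165.3)
print('wing',rect(W,(r<40)&(W[...,2]>177)&(W[...,2]<195)))
print('disc',rect(W,(r<40)&(W[...,2]>143)&(W[...,2]<156)))
print('flange',rect(W,(r<56)&(r>32)&(W[...,2]>96)&(W[...,2]<108)))
print('cup',axis(S,[506.5,165.9],30,106,138,40))
v,u=np.mgrid[:384,:512]
for nm,x,y,lo,hi in(('blind',643.4,-214,28,42),('mortar',484.4,-136,35,50)):
    q=(np.hypot(W[...,0]-x,W[...,1]-y)<55)&(W[...,2]>lo)&(W[...,2]<hi);print(nm,rect(W,q))
cv2.imwrite('pics/s6.png',np.hstack([cv2.resize(a[80:200,110:230],None,fx=3.3,fy=3.3),cv2.resize(b[150:270,70:190],None,fx=3.3,fy=3.3)]))
p0=cv2.imread('pics/top0.png');df=cv2.absdiff(p0,b).max(2)>60;ys,xs=np.nonzero(df);print('changed px x>180:',np.sum(xs>180))
"
```

```text
wing (0, array([0., 0.]), array([0., 0.]), 'long dir rad 0.000', 'z nan')
disc (9, array([490.9, 142.6]), array([2.1, 7.9]), 'long dir rad -0.615', 'z 147.8')
flange (237, array([476.8, 137.1]), array([21.8, 62.1]), 'long dir rad -0.950', 'z 101.2')
cup (304, array([506.12, 164.56]), 'rms 1.68', 'z 106.0..137.9')
blind (41, array([ 636.9, -232.2]), array([ 8.3, 33.1]), 'long dir rad -0.337', 'z 33.8')
mortar (188, array([ 475.6, -139.9]), array([63.6, 78. ]), 'long dir rad -1.231', 'z 43.5')
changed px x>180: 12583
  return _methods._mean(a, axis=axis, dtype=dtype,
  ret = ret.dtype.type(ret / rcount)
```

View pics/s6.png

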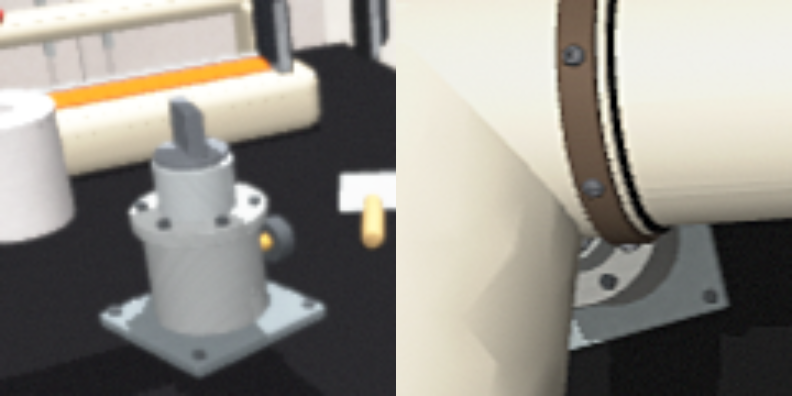

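The side view (left) shows the cap standing on the flange, wing at (190,125), rim at about (195,208). The forearm still hides it from above, so I move further aside.

Call:
move_arm(moves=[{"gripper": 0, "xyz": [5, 0, 0], "angular": [0, 0, 0]}, {"gripper": 0, "xyz": [10, 0, 0], "angular": [0, 0, 0]}, {"gripper": 0, "xyz": [15, 0, 0], "angular": [0, 0, 0]}, {"gripper": 0, "xyz": [20, 0, 0], "angular": [0, 0, 0]}, {"gripper": 0, "xyz": [25, 0, 0], "angular": [0, 0, 0]}, {"gripper": 0, "xyz": [25, 0, 0], "angular": [0, 0, 0]}, {"gripper": 0, "xyz": [25, 0, 0], "angular": [0, 0, 0]}])

```text
clock: 23.68
position: [491.3, -362.9, 284.3]
ee_rot: [-0.697, 0.717, 0.0, -0.0]
contact_force: [1.2, 0.0, 0.6]
gripper_width: 42.7
```

```bash
python3 -W ignore -c "
from h import *
a,d=arm.get_image('side');b,dt=arm.get_image('top');W=cloud('top',dt);S=cloud('side',d)
r=np.hypot(W[...,0]-506.8,W[...,1]-165.3)
print('wing',rect(W,(r<40)&(W[...,2]>177)&(W[...,2]<200)))
print('disc',rect(W,(r<31)&(W[...,2]>143)&(W[...,2]<158)))
print('flange',rect(W,(r<56)&(r>34)&(W[...,2]>96)&(W[...,2]<108)))
for nm,x,y,lo,hi in(('blind',643.4,-214,28,42),('mortar',484.4,-136,35,50)):
    q=(np.hypot(W[...,0]-x,W[...,1]-y)<55)&(W[...,2]>lo)&(W[...,2]<hi);print(nm,rect(W,q))
def hsv(i,lo,hi):
    m=cv2.inRange(cv2.cvtColor(i,cv2.COLOR_BGR2HSV),lo,hi);n,_,st,c=cv2.connectedComponentsWithStats(m);return [np.round(c[k],1) for k in range(1,n) if st[k,4]>100]
p0=cv2.imread('pics/side0.png')
for i in(p0,a): print('yellow',hsv(i,(22,120,90),(35,255,255)),'green',hsv(i,(50,120,60),(75,255,255)))
cv2.imwrite('pics/s7.png',np.hstack([cv2.resize(b[:,:],(512,384)),cv2.resize(a[80:200,110:210],(288,384))]))
"
```

```text
wing (182, array([506.1, 163.5]), array([44. , 14.1]), 'long dir rad 1.523', 'z 183.8')
disc (429, array([505.7, 161.3]), array([51.9, 55.6]), 'long dir rad -0.161', 'z 148.0')
flange (914, array([507.2, 164.4]), array([102.2, 101.3]), 'long dir rad 0.037', 'z 101.2')
blind (137, array([ 648.9, -201.8]), array([20.1, 45.4]), 'long dir rad -0.385', 'z 33.1')
mortar (219, array([ 491.4, -118.6]), array([45.7, 81.6]), 'long dir rad -0.442', 'z 43.2')
yellow [array([310.6, 258.8]), array([337. , 310.7]), array([217. , 312.5])] green [array([270.4, 345.3])]
yellow [array([310.6, 258.8]), array([337. , 310.7]), array([217.1, 312.5])] green [array([270.4, 345.1])]
```

View pics/s7.png

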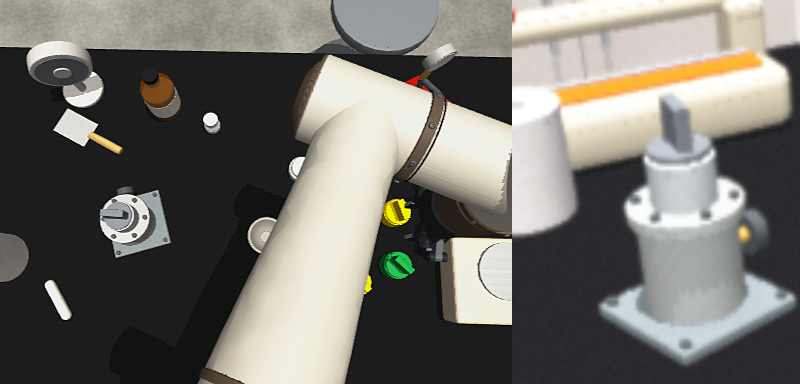

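Checks agree:
- **Height:** the wing top is at 183.8 mm. Home is 185 mm less the camera's roughly 1 mm bias; on top of the bars it would read about 193 mm.
- **Angle:** the wing stands at the angle the tool left it.
- **Other caps:** the yellow and green caps have not moved.

I hand in.

```bash
python3 -c "
from h import *
s=arm.read_state();print(s['clock'],np.round(s['contact_force'],1));print(arm.job_done())"
```

```text
23.775 [ 0.1  0.2 -0.4]
the job is handed in; nothing more can be done
None
```

The grey winged cap is on the vessel neck and fully home, and the wing was turned clockwise through two clicks. I then let go and moved clear, and handed the job in at 23.8 s of the 67 s.

- **Seating:** The jaws met the drive cross at the first angle I tried, so no search turn was needed. After release the wing top read 183.8 mm. Home should read about 184 mm with this camera's bias, and resting on top of the bars would read about 193 mm.
- **Clicks:** I counted them from torque, because the click itself cannot be seen. The torque about the wing's axis rose and reversed sign twice, about 0.5 rad of turn apart, which matches the 0.52 rad per click. The peaks I sampled were only about 0.17 N m, not the stated 0.25. If the first reversal was something else, the count is still one, within the limit.
- **Grip:** The wing did not slip in the fingers; it stands within 0.02 rad of where the tool left it.
- **Position:** From above, the wing centre measured about 1.5 mm off the vessel axis, which is as much as the neck's play allows. It is probably a small sideways shift.
- **Other things:** The yellow and green caps measured unmoved. The arm partly hid the blind cap and mortar in the last picture, so I did not remeasure them, nor the sample jar. Nothing went near them.

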